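Close and lock the filter panel of a bench vapour filter unit

TASK

The filter cartridge of the grey bench vapour filter unit has just been changed. With the fingertips, press the new white cartridge fully home in its bay while the panel still stands open, then push the panel down shut over it, and then set a fingertip in the slot of the round turn-lock on the panel and turn it clockwise a full quarter turn to its stop, so that the panel is locked down tight. Nothing is to be picked up or pulled out, and the used cartridge and the other things on the bench stay where they lie.

Things in the scene. Friction and masses are not known exactly. Their poses are not given: they have to be found in the camera images.
- filter_unit: grey metal box fixed on the bench, 240 mm (x, front to back) by 230 mm (y) by 100 mm high; origin at the centre of its underside, x axis to its back, y to its left seen from the front, z up. Louvres and switches are on its front. In its open top lie, from the front, a latch well with the steel keeper of the lock, then the filter bay, then behind the hinge a flat deck 100 mm high
- cartridge (a joint): how far the filter cartridge stands proud of its home position, m: 0 is fully home, at its stop; 0.016 to 0.028 at the start. It slides straight down against about 5 N of friction, stays where it is left, and can be pressed anywhere near its middle. While it stands proud it blocks the panel
- cartridge_top (a point): centre of the flat top of the white filter cartridge in the bay (90 mm along the unit's x, 170 mm along its y), on a plain white crossbar 34 mm wide. In the unit's frame this point is at x = +15 mm, y = 0, and z = 94 mm when the cartridge is home, higher by the value of joint cartridge otherwise
- panel (a joint): opening angle of the white panel, rad: 0 shut tight, pi/2 upright; 1.62 to 1.85 at the start (leaning a little to the back), limit 1.95. A stiff hinge (0.3 N m) holds it where it is left. A springy seal under its free edge lifts the shut but unlocked panel about 5 mm there (0.03 rad); some 9 N at the edge presses it flat, and the lock draws it flat by itself as it is turned
- panel_hinge (a point): point on the panel's hinge axis, mid-width, fixed to the unit at x = +70 mm, y = 0, z = 104 mm of its frame; the hinge axis runs along the unit's y
- panel_edge (a point): middle of the free edge of the panel, 184 mm from the hinge axis. The panel is 210 mm wide along the hinge and 5 mm thick; its underside passes through the hinge axis. Its outer face (on top when shut, to the unit's back when open) carries the turn-lock, mid-width, axis 138 mm from the hinge, in an aluminium rim of 82 mm diameter, 21.5 mm tall; beside the rim the face is bare
- turn_lock (a joint): angle of the turn-lock, rad, growing clockwise as seen on the panel's outer face: 0 unlocked, pi/2 (its stop) locked; 0 to 0.3 at the start. A cam pin under the panel runs under the keeper, draws the panel down and holds it. It takes up to 0.2 N m and stays where left. It catches only if the panel is down on its seal; turned too early it keeps the panel from shutting
- lock_slot (a point): top centre of the turn-lock: black disc of 68 mm diameter, flush in the aluminium rim, cut right across by one straight slot 29 mm wide whose bright floor (orange line) is 17.5 mm below this point; the rim closes its ends and leaves it 72 mm long. Axes turn with the disc: y along the slot, z out of the panel. Unlocked, the slot runs along the unit's y (red dots); locked, along its x (green dots)
- used_cartridge: the old cartridge, brown insert in a grey frame, 90 x 170 x 40 mm, loose on the bench; a bystander; origin at the centre of its underside
- timer: small white timer, 60 x 66 x 18 mm, loose bystander; origin at the centre of its underside
- marker: marker pen with a black cap, 11 x 130 x 14 mm, loose bystander; origin at the centre of its underside
- wax_block: cream wax block, 34 x 42 x 22 mm, loose bystander; origin at the centre of its underside
- tape_roll: roll of white tape lying flat, 85 mm across, 25 mm high, loose bystander; origin at the centre of its underside

How it is judged (in metres and radians):
On the way, in this order (a step that is already met when the one before it is completed fails the run):
1. the new cartridge is pressed home while the panel still stands open (value of joint cartridge below 0.002 m and value of joint panel above 0.8 rad), for 0.1 s.
2. the panel is pushed down onto its seal, with the lock not yet turned (value of joint cartridge below 0.002 m and value of joint panel below 0.06 rad and value of joint turn_lock below 0.5 rad), for 0.1 s.
3. the lock is turned to its stop and has drawn the panel down (value of joint turn_lock above 1.4 rad and value of joint panel below 0.015 rad), for 0.2 s.
At the end, for the whole second after the job is handed in: cartridge home within 2 mm, lock turned at least 1.40 rad (80 of its 90 degrees) and the panel held down by it within 0.015 rad (2.7 mm at its edge) with nothing pressing on it, no bystander more than 30 mm from where it lay (all of step 3 and value of joint cartridge below 0.002 m and distance of each of used_cartridge, timer, marker, wax_block, tape_roll from where it was at the start of the episode below 0.03 m); the robot touches nothing.
It fails at once if the new cartridge is lifted or pulled out of its bay (value of joint cartridge above 0.036 m).
It fails at once if a bystander is pushed, carried or lifted more than 30 mm (distance of any of used_cartridge, timer, marker, wax_block, tape_roll from where it was at the start of the episode above 0.03 m).
It also fails if it takes over 69 s, if anything falls off the work surface, if the arm or the gripper's body presses on something with over 40 N, if the wrist force passes 120 N, or if a joint passes its speed limit or range.

ROBOT

A 7-joint arm with a two-finger parallel gripper is mounted at the origin on a cart in front of the work surface, level with it; the furniture and walls round the work are solid. World frame = base frame: x ahead of the robot, y to its left, z up, the work surface at z = 0. Lengths are in m, angles in degrees, forces in N, time in s.
With the tool pointing down it reaches from about 0.35 to 0.9 m from the base axis. Payload 7.2 kg.
Tool frame: the origin (TCP) lies on the centre line of the jaws, within the pads' length; the fingertips stand ahead of it and the grasp point (between the pads) lies 6 mm ahead of it (env.tip_extent is the x of the fingertips in the tool frame, in m); x points along the fingers, y is the direction in which the jaws open and shut, and the axes are right-handed (so a half turn about x gives the same grasp; the last joint's range is limited). The gripper opens to 88 mm and grips with 3 to 60 N. Pads are 20 mm wide; open, the fingers measure 115 mm over their backs; the gripper's body (75 mm by 178 mm) begins 61 mm behind the grasp point.
Start: joints at [59.404, 23.554, -0.728, 91.456, 0.321, 64.991, -4.71], TCP at [0.281, -0.558, 0.248] pointing down, gripper open.
Joint ranges: [-169.25, 169.25], [-16.82, 113.86], [-84.01, 82.57], [7.8, 145.47], [-59.2, 239.2], [7.22, 106.19], [-163.78, 163.78]. Speed limits (degrees/s): [136.94, 136.94, 172.46, 172.46, 180, 180, 180].

INTERFACE

Orientations are given as [roll, pitch, yaw] about the fixed x, y, z axes, in that order (R = Rz(yaw) Ry(pitch) Rx(roll)).
In Python, from cell import env gives the robot as it stands.
- The arm moves only by the tool carry_out, never from a script. Its argument "plan" is a list of rows, each an object of numbers: "gripper": the opening, from 0 (shut) to 1 (fully open); "tx", "ty", "tz": the shift along the tool's x, y, z in units of 50 mm (1.0 is 50 mm); "wx", "wy", "wz": the turn, a rotation vector about the tool's x, y, z in units of 6 degrees (1.0 is 6 degrees). A call has 1 to 12 rows; each row is the pose to reach, as a shift and turn from the pose measured when the call began, along the tool's axes at that moment; what a row does not reach only later rows make up. A row lasts 1/10 s, in which the tool goes at most 50 mm and 8.59 degrees, less where a joint would pass 70% of its speed; a pose out of reach is approached as far as the arm can. A call with a gripper value outside its range is refused whole. The fingers move at their own pace and stop on an object; "squeeze" is the grip in N (left out, the last holds). Time passes only in rows, so rows that repeat a pose let the fingers close. It gives the time, the measured TCP pose, the force and the opening at its end, in the units of the state.
- env.get_obs(): the state, without advancing time (a new reading comes with each control period).
- env.grab_frame(name): name is "side" or "top" or "wrist"; returns a dict with "frame" (420x560x3 uint8, blue, green, red), "z_map" (420x560 float32, m along the optical axis (not along the pixel's ray), 0 where there is no reading), "intrinsics" (3x3 intrinsics, pixels), "D" ([k1, k2, p1, p2, k3] as OpenCV has them; the pictures are not rectified), "cam_to_world" (4x4, takes a point from camera to world coordinates). Camera axes: x right, y down, z forward; pixel columns grow to the right and rows downward; lengths in m; the calibration is good to about 2 mm. A picture is of the moment at which its call begins.
- env.job_done(): hands the job in, once; it reports no verdict.
Trained networks look in a picture, given as the dict that the camera call returned (one of the last four; its "shot" number tells which), for a name from the list of things; names that differ only in an ending like _2 or _b are one class to them, and where a whole thing is asked for, a point or a joint stands for the part that bears it (a point fixed in the world has none). Each returns a list of dicts, best first, with "p" (0 to 1); they miss things now and then, are a little off and sometimes report something else, mostly with a low value. They report only what shows in the picture. A call takes as long as a camera call.
- env.recognise(query, picture): "centre" ([column, row] in pixels, amid what is visible of it).
- env.tip_of(query, picture): "centre" ([column, row] in pixels: a listed point, or the origin of a listed thing).
The state is a dict: "time_s": time; "qpos": joint angles; "dq": joint speeds; "joint_torque": joint torques, N m; "eef_pos": TCP position; "ee_rot": TCP orientation; "contact_force": force on the tool from outside, world axes, zero at the start; "wrist_torque": the same for the moment, N m; "finger_gap": finger opening in m.
Only numpy, scipy, OpenCV 4.12 (cv2) and the standard library are available. Lean on these libraries where they do the work, as an engineer would, in place of code of your own. Each camera call takes 0.05 s, during which the arm holds its last target.

## Working session

There is one attempt and no reset: what is moved stays moved. The work goes in short steps, Python scripts to look and compute and a tool call to move; the robot and the scene stay as the last step left them, time stands still between calls to the robot, and variables do not carry over. Pictures are saved under pics/ and viewed, and the job is handed in when it is done.

Besides the shell and the picture viewer there is one more tool, called after "Call:" by a JSON object that holds its "method" and its "body", one argument or row to a line. carry_out: Moves the arm, as the interface text tells. Its arguments: {"type":"object","properties":{"plan":{"type":"array"},"squeeze":{"type":"number"}},"required":["plan"]}

```bash
ls -la; mkdir -p pics; cat > h.py <<'E'
import numpy as np,cv2
from scipy.spatial.transform import Rotation as R
from cell import env
def shot(n,name):
    f=env.grab_frame(n); cv2.imwrite(f'pics/{name}.png',f['frame']); return f
def pt(f,uv,z=None,win=2):
    u,v=uv
    K=np.array(f['intrinsics']);D=np.array(f['D'])
    if z is None:
        w=f['z_map'][int(v)-win:int(v)+win+1,int(u)-win:int(u)+win+1]; w=w[w>0]; z=np.median(w)
    p=cv2.undistortPoints(np.array([[[u,v]]],float),K,D)[0,0]
    return (f['cam_to_world']@np.array([p[0]*z,p[1]*z,z,1]))[:3]
def ray(f,uv,h):
    K=np.array(f['intrinsics']);D=np.array(f['D'])
    p=cv2.undistortPoints(np.array([[list(uv)]],float),K,D)[0,0]
    T=f['cam_to_world']; d=T[:3,:3]@np.array([p[0],p[1],1]); o=T[:3,3]
    return o+d*(h-o[2])/d[2]
def proj(f,P):
    T=np.linalg.inv(f['cam_to_world']); 
    r,_=cv2.projectPoints(np.array(P,float).reshape(-1,3),cv2.Rodrigues(T[:3,:3])[0],T[:3,3],np.array(f['intrinsics']),np.array(f['D'])); return r[:,0]
def cloud(f):
    z=f['z_map']; v,u=np.nonzero(z>0)
    p=cv2.undistortPoints(np.stack([u,v],1).astype(float)[:,None],np.array(f['intrinsics']),np.array(f['D']))[:,0]
    zz=z[v,u]; c=np.stack([p[:,0]*zz,p[:,1]*zz,zz,np.ones_like(zz)],1)
    return (c@f['cam_to_world'].T)[:,:3],u,v
E
python3 - <<'E'
from h import *
np.set_printoptions(precision=4,suppress=True)
print(env.get_obs(), env.tip_extent)
for n in ['side','top','wrist']:
    f=shot(n,n+'0'); print(n,f['cam_to_world'])
    for q in ['filter_unit','cartridge_top','panel_hinge','panel_edge','lock_slot','used_cartridge','timer','marker','wax_block','tape_roll']:
        r=env.tip_of(q,f)
        for d in r[:1]:
            try: print(q,d,pt(f,d['centre']))
            except Exception as e: print(q,d,e)
E
```

```text
total 12
drwxr-xr-x  3 agent agent 4096 Dec  7 02:39 .
drwxr-xr-x 23 root  root  4096 Dec  7 02:39 ..
drwxr-xr-x  2 agent agent 4096 Dec  7 02:39 pics
{'time_s': 0.0, 'qpos': array([59.402 , 23.6016, -0.7289, 91.5015,  0.3201, 64.9887, -4.7102]), 'dq': array([ 0.0417, -0.1684,  0.0507, -0.0328, -0.0439,  0.1016,  0.0418]), 'joint_torque': array([ -0.0001, -58.794 ,   0.6416, -29.1078,  -0.0539,   0.0182,
         0.0001]), 'eef_pos': array([ 0.2805, -0.558 ,  0.2468]), 'ee_rot': array([-86.5407,  89.9102, 120.1509]), 'contact_force': array([ 0.0719, -0.2876, -0.0346]), 'wrist_torque': array([ 0.0059,  0.0367, -0.0386]), 'finger_gap': 0.08747258395814976} 0.025
side [[ 0.8263 -0.3289  0.4572  0.0233]
 [-0.5631 -0.4623  0.685  -1.0681]
 [-0.0139 -0.8235 -0.5672  0.7462]
 [ 0.      0.      0.      1.    ]]
filter_unit {'centre': [246.8, 229.2], 'p': 0.81} [ 0.2776 -0.5973  0.3451]
cartridge_top {'centre': [255.0, 195.2], 'p': 0.7} [ 0.5097 -0.2226  0.1184]
panel_hinge {'centre': [271.8, 204.2], 'p': 0.76} [ 0.5227 -0.2787  0.1172]
panel_edge {'centre': [279.5, 137.5], 'p': 0.91} [ 0.551
[... 941 characters left out ...]
8], 'p': 0.75} [ 0.3104 -0.4423  0.0161]
used_cartridge {'centre': [389.0, 223.2], 'p': 0.55} [ 0.4835 -0.5866  0.0397]
timer {'centre': [336.2, 286.8], 'p': 0.89} [ 0.3156 -0.4472  0.0162]
marker {'centre': [209.6, 122.1], 'p': 0.45} [ 0.7636 -0.1118  0.0074]
wax_block {'centre': [359.9, 182.3], 'p': 0.77} [ 0.5943 -0.5148  0.0219]
tape_roll {'centre': [137.9, 217.3], 'p': 0.84} [0.5078 0.0839 0.0007]
wrist [[ 0.4493 -0.8665 -0.2176  0.3391]
 [-0.8934 -0.4359 -0.1087 -0.5286]
 [-0.0007  0.2433 -0.97    0.3847]
 [ 0.      0.      0.      1.    ]]
used_cartridge {'centre': [395.3, 26.3], 'p': 0.68} [ 0.4603 -0.588   0.0401]
timer {'centre': [189.4, 108.9], 'p': 0.76} [ 0.3111 -0.4495  0.0164]
```

View pics/side0.png

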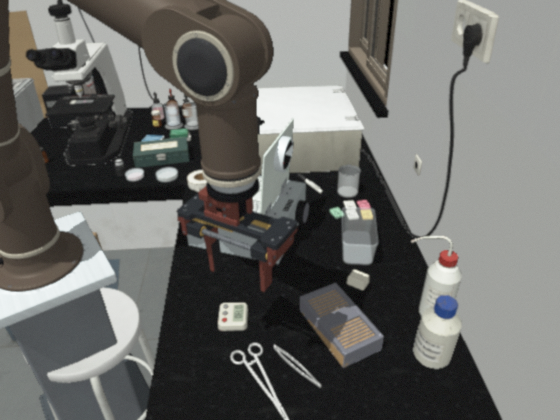

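View pics/top0.png

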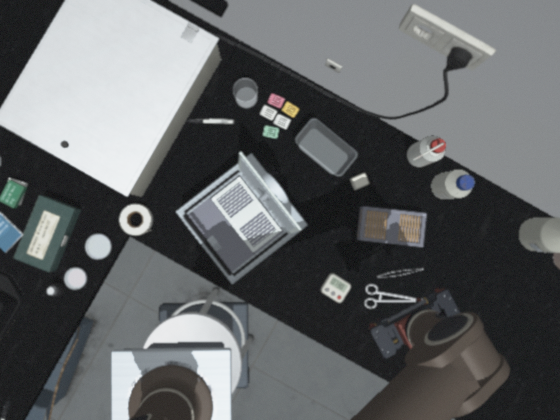

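```bash
python3 - <<'E'
from h import *
np.set_printoptions(precision=4,suppress=True)
f=shot('top','top1')
cv2.imwrite('pics/top1c.png',cv2.resize(f['frame'][140:300,160:320],None,fx=4.5,fy=3.75,interpolation=cv2.INTER_CUBIC))
P,u,v=cloud(f)
m=(u>160)&(u<320)&(v>140)&(v<300)&(P[:,2]>0.05)
Q=P[m]
print(np.histogram(Q[:,2],bins=np.arange(0.05,0.32,0.01)))
# unit footprint
m2=Q[:,2]<0.15
r=cv2.minAreaRect(Q[m2][:,:2].astype(np.float32)); print(r)
z=f['z_map'][140:300,160:320]; hh=np.zeros_like(z)
for p,a,b in zip(Q,u[m],v[m]): hh[b-140,a-160]=p[2]
cv2.imwrite('pics/top1h.png',cv2.resize((np.clip(hh/0.3,0,1)*255).astype(np.uint8),None,fx=4.5,fy=3.75,interpolation=0))
np.save('Q.npy',np.c_[Q,u[m],v[m]])
E
```

```text
(array([1483,  414,   84,  182, 1250, 2562, 1491,   26,   39,   37,   41,
         43,   48,   42,   46,   43,   49,   48,   48,  113,  125,  129,
        265,  321,   12,    0]), array([0.05, 0.06, 0.07, 0.08, 0.09, 0.1 , 0.11, 0.12, 0.13, 0.14, 0.15,
       0.16, 0.17, 0.18, 0.19, 0.2 , 0.21, 0.22, 0.23, 0.24, 0.25, 0.26,
       0.27, 0.28, 0.29, 0.3 , 0.31]))
((0.599003791809082, -0.19714993238449097), (0.3914133310317993, 0.3791680335998535), 36.815704345703125)
```

View pics/top1c.png

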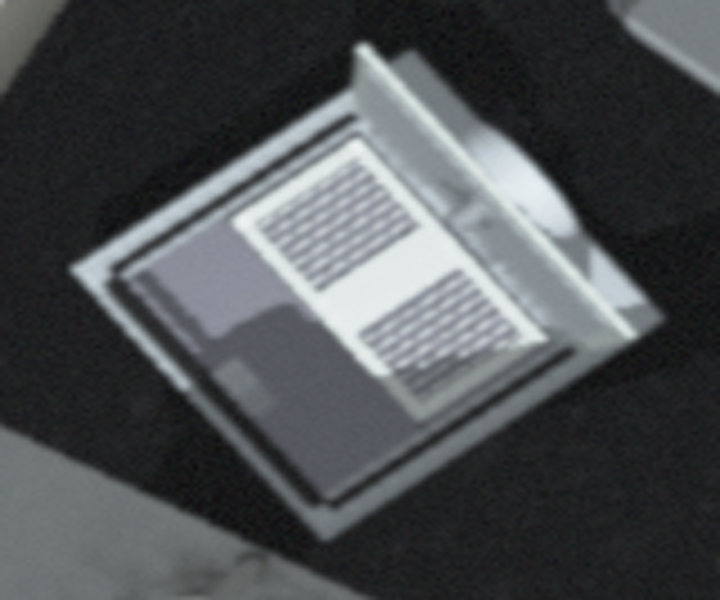

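View pics/top1h.png

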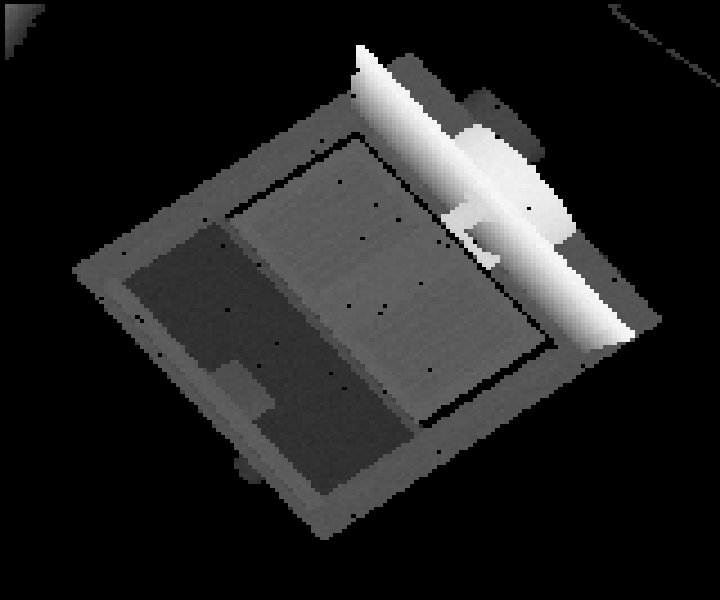

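```bash
cat > fit.py <<'E'
from h import *
np.set_printoptions(precision=4,suppress=True)
f=env.grab_frame('top')
c=np.array([(72,270),(325,540),(662,320),(410,52)])/[4.5,3.75]+[160,140]
W=np.array([ray(f,x,0.1) for x in c]); print(W)
# front-left(72,270), front-right(325,540), back-right(662,320), back-left(410,52)
M=np.array([[-.12,.115],[-.12,-.115],[.12,-.115],[.12,.115]])
a=M-M.mean(0); b=W[:,:2]-W[:,:2].mean(0)
U,S,Vt=np.linalg.svd(a.T@b); Rm=Vt.T@U.T; yaw=np.degrees(np.arctan2(Rm[1,0],Rm[0,0])); t=W[:,:2].mean(0)
print(np.linalg.det(Rm),yaw,t, (b-a@Rm.T)*1000)
Q=np.load('Q.npy')[:,:3]
L=np.c_[(Q[:,:2]-t)@Rm,Q[:,2]]
def med(x0,x1,y0,y1):
    m=(L[:,0]>x0)&(L[:,0]<x1)&(L[:,1]>y0)&(L[:,1]<y1)&(L[:,2]<.13); return np.median(L[m][:,2]),m.sum()
print('rim',med(-.1,.1,.1,.112),med(-.1,.1,-.112,-.1),'cart',med(-.02,.05,-.075,-.025),med(-.02,.05,.025,.075),med(-.02,.05,-.014,.014))
m=(L[:,2]>.13)&(L[:,2]<.29)&(np.abs(L[:,1])>.06)&(np.abs(L[:,1])<.1)
pf=np.polyfit(L[m][:,2],L[m][:,0],1); print('panel face x=a z+b',pf,'angle from horizontal',np.degrees(np.arctan2(1,pf[0])), 'at z .104', np.polyval(pf,.104), L[m][:,2].max())
e=(L[:,2]>.22); print(L[e].min(0),L[e].max(0))
# well
print('well',med(-.1,-.05,.03,.09), 'keeper',med(-.1,-.07,-.01,.01))
np.savez('unit.npz',Rm=Rm,t=t,yaw=yaw)
E
python3 fit.py
```

```text
[[ 0.5176 -0.0373  0.1   ]
 [ 0.3366 -0.1761  0.1   ]
 [ 0.4803 -0.3648  0.1   ]
 [ 0.6617 -0.2264  0.1   ]]
0.9999999999999998 -52.63784823958407 [ 0.4991 -0.2012] [[-0.0979 -1.3459]
 [ 1.7984 -0.5213]
 [-0.1467  1.4956]
 [-1.5538  0.3716]]
rim (np.float64(0.10128859544896607), np.int64(320)) (np.float64(0.09996028870696905), np.int64(343)) cart (np.float64(0.10793839379491321), np.int64(567)) (np.float64(0.10773381725459785), np.int64(566)) (np.float64(0.11311737739054972), np.int64(316))
panel face x=a z+b [0.1097 0.0555] angle from horizontal 83.73788743700413 at z .104 0.0668862102266941 0.2895072605035529
[ 0.0598 -0.1026  0.2205] [0.1123 0.1063 0.2927]
well (np.float64(0.057873247844771325), np.int64(450)) keeper (np.float64(0.075127059180088), np.int64(104))
```

```bash
cat >> h.py <<'E'
try:
    _u=np.load('unit.npz'); Rm=_u['Rm']; T0=_u['t']; UY=float(_u['yaw'])
except Exception: pass
def u2w(p): p=np.array(p,float); return np.r_[T0+Rm@p[:2],p[2]]
def w2u(p): p=np.array(p,float); return np.r_[(p[:2]-T0)@Rm,p[2]]
def pose():
    o=env.get_obs(); return np.array(o['eef_pos']),R.from_euler('xyz',o['ee_rot'],degrees=True)
def plan(tip_u,yaxis_deg,tilt=0):
    """tip target in unit frame (fingertip), tool down, tool y at world angle yaxis_deg (unit frame deg)"""
    p,r=pose(); a=np.radians(yaxis_deg+UY)
    x=np.array([0,0,-1.]); y=np.array([np.cos(a),np.sin(a),0]); G=np.c_[x,y,np.cross(x,y)]
    g=R.from_matrix(G)
    if tilt: g=R.from_rotvec(np.radians(tilt)*np.r_[Rm@[0,1],0])*g
    tcp=u2w(tip_u)-g.apply([env.tip_extent,0,0])
    d=r.inv().apply(tcp-p)/0.05; w=np.degrees((r.inv()*g).as_rotvec())/6
    return d,w
def st():
    o=env.get_obs(); p,r=pose()
    print('t',round(o['time_s'],2),'tcp',p,'tip_u',w2u(p+r.apply([env.tip_extent,0,0])),'axes_u x',Rm.T@r.apply([1,0,0])[:2],'y',Rm.T@r.apply([0,1,0])[:2],'ydeg',np.degrees(np.arctan2(*(Rm.T@r.apply([0,1,0])[:2])[::-1])),'F',o['contact_force'],'gap',o['finger_gap'],'q',o['qpos'])
np.set_printoptions(precision=3,suppress=True)
E
python3 - <<'E'
from h import *
st()
p,r=pose(); print(r.as_matrix())
f=env.grab_frame('wrist'); T=f['cam_to_world']; print('cam in tool',r.inv().apply(T[:3,3]-p), r.inv().as_matrix()@T[:3,:3])
for a in (90,-90): print(a,plan([0.01,0,.22],a))
print('base_u',w2u([0,0,0]))
E
```

```text
t 1.75 tcp [ 0.281 -0.558  0.248] tip_u [ 0.151 -0.39   0.223] axes_u x [ 0. -0.] y [ 0.983 -0.185] ydeg -10.672613009617436 F [ 0.403 -0.335 -0.472] gap 0.08758438147701927 q [59.404 23.553 -0.726 91.457  0.32  64.988 -4.707]
[[ 0.     0.449 -0.893]
 [-0.    -0.893 -0.449]
 [-1.     0.     0.   ]]
cam in tool [-0.137 -0.    -0.066] [[ 0.001 -0.243  0.97 ]
 [ 1.     0.    -0.001]
 [-0.     0.97   0.243]]
90 (array([ 0.053, -4.226, -7.149]), array([-16.779,   0.001,   0.   ]))
-90 (array([ 0.053, -4.226, -7.149]), array([13.221,  0.   , -0.001]))
base_u [-0.463 -0.275  0.   ]
```

Call:
{"method": "carry_out", "body": {
  "plan": [
    {"gripper": 0,"tx": -1,"ty": 0,"tz": 0,"wx": -1,"wy": 0,"wz": 0},
    {"gripper": 0,"tx": -2,"ty": 0,"tz": 0,"wx": -2,"wy": 0,"wz": 0},
    {"gripper": 0,"tx": -2.4,"ty": 0,"tz": -0.5,"wx": -3.4,"wy": 0,"wz": 0},
    {"gripper": 0,"tx": -2.4,"ty": -0.4,"tz": -1.2,"wx": -4.8,"wy": 0,"wz": 0},
    {"gripper": 0,"tx": -2.4,"ty": -0.8,"tz": -2,"wx": -6.2,"wy": 0,"wz": 0},
    {"gripper": 0,"tx": -2.4,"ty": -1.2,"tz": -2.7,"wx": -7.5,"wy": 0,"wz": 0},
    {"gripper": 0,"tx": -2.4,"ty": -1.7,"tz": -3.4,"wx": -8.8,"wy": 0,"wz": 0},
    {"gripper": 0,"tx": -2.4,"ty": -2.2,"tz": -4.2,"wx": -10.1,"wy": 0,"wz": 0},
    {"gripper": 0,"tx": -2.4,"ty": -2.7,"tz": -5,"wx": -11.4,"wy": 0,"wz": 0},
    {"gripper": 0,"tx": -2.4,"ty": -3.3,"tz": -5.7,"wx": -12.7,"wy": 0,"wz": 0},
    {"gripper": 0,"tx": -2.4,"ty": -3.8,"tz": -6.4,"wx": -14,"wy": 0,"wz": 0},
    {"gripper": 0,"tx": -2.4,"ty": -4.2,"tz": -7.1,"wx": -15.4,"wy": 0,"wz": 0}
  ]
}}

```text
time_s: 3.0
eef_pos: [0.504, -0.2092, 0.3682]
ee_rot: [20.9, 90.0, -39.7]
contact_force: [-0.1, -0.0, -0.7]
finger_gap: 0.0004
```

```bash
python3 - <<'E'
from h import *
st()
print(plan([0.005,0,.16],90),plan([0.005,0,.25],90))
E
```

```text
t 3.0 tcp [ 0.504 -0.209  0.368] tip_u [ 0.009 -0.001  0.343] axes_u x [0.001 0.   ] y [0.138 0.99 ] ydeg 82.09009993380248 F [-0.143 -0.016 -0.719] gap 0.00042719320802162854 q [ 39.722  13.294 -27.286  90.86    6.225  77.311  41.149]
(array([ 3.663,  0.005, -0.092]), array([-1.318,  0.008, -0.002])) (array([ 1.863,  0.006, -0.09 ]), array([-1.318,  0.008, -0.002]))
```

Call:
{"method": "carry_out", "body": {
  "plan": [
    {"gripper": 0,"tx": 0.6,"ty": 0,"tz": -0.1,"wx": -0.7,"wy": 0,"wz": 0},
    {"gripper": 0,"tx": 1.2,"ty": 0,"tz": -0.1,"wx": -1.3,"wy": 0,"wz": 0},
    {"gripper": 0,"tx": 2,"ty": 0,"tz": -0.1,"wx": -1.3,"wy": 0,"wz": 0},
    {"gripper": 0,"tx": 2.8,"ty": 0,"tz": -0.1,"wx": -1.3,"wy": 0,"wz": 0},
    {"gripper": 0,"tx": 3.4,"ty": 0,"tz": -0.1,"wx": -1.3,"wy": 0,"wz": 0},
    {"gripper": 0,"tx": 3.7,"ty": 0,"tz": -0.1,"wx": -1.3,"wy": 0,"wz": 0},
    {"gripper": 0,"tx": 3.7,"ty": 0,"tz": -0.1,"wx": -1.3,"wy": 0,"wz": 0}
  ]
}}

```text
time_s: 3.7
eef_pos: [0.5003, -0.2046, 0.181]
ee_rot: [-146.8, 89.8, 160.5]
contact_force: [0.1, -0.9, -0.2]
finger_gap: 0.0003
```

```bash
python3 - <<'E'
from h import *
st()
f=shot('top','top2');g=shot('side','side2')
cv2.imwrite('pics/top2c.png',cv2.resize(f['frame'][120:300,140:340],None,fx=3,fy=3))
cv2.imwrite('pics/side2c.png',cv2.resize(g['frame'][80:300,160:380],None,fx=2.7,fy=2.7))
E
```

```text
t 3.7 tcp [ 0.5   -0.205  0.181] tip_u [ 0.003 -0.001  0.156] axes_u x [-0.003 -0.002] y [0.002 1.   ] ydeg 89.89199775963844 F [ 0.135 -0.899 -0.169] gap 0.00031131660580980647 q [ 38.596  21.961 -27.197 106.037  12.013  55.027  43.381]
```

View pics/side2c.png

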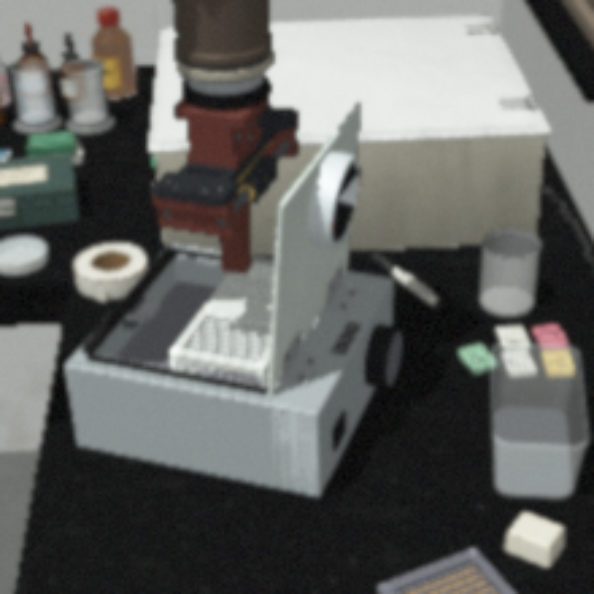

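View pics/top2c.png

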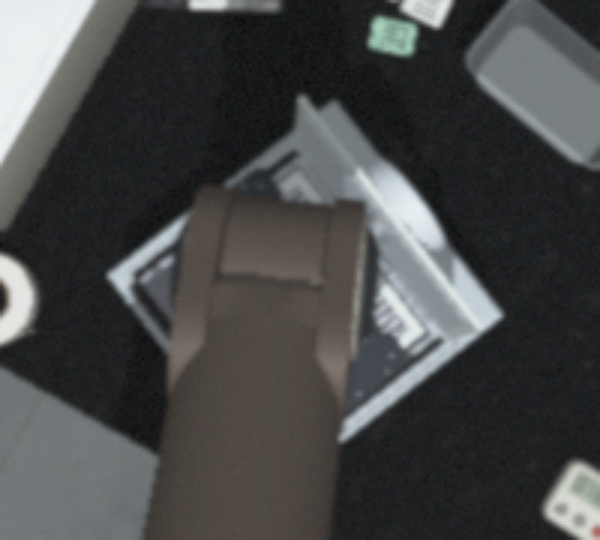

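Call:
{"method": "carry_out", "body": {
  "plan": [
    {"gripper": 0,"tx": 0.4,"ty": 0,"tz": 0},
    {"gripper": 0,"tx": 0.75,"ty": 0,"tz": 0},
    {"gripper": 0,"tx": 0.9,"ty": 0,"tz": 0},
    {"gripper": 0,"tx": 1.0,"ty": 0,"tz": 0},
    {"gripper": 0,"tx": 1.08,"ty": 0,"tz": 0},
    {"gripper": 0,"tx": 1.14,"ty": 0,"tz": 0},
    {"gripper": 0,"tx": 1.14,"ty": 0,"tz": 0}
  ]
}}

```text
invalid input
```

```bash
python3 - <<'E'
from h import *
st()
E
```

```text
t 3.8 tcp [ 0.502 -0.205  0.184] tip_u [0.005 0.    0.159] axes_u x [0.001 0.   ] y [0.002 1.   ] ydeg 89.89062317368696 F [ 0.263 -0.021  0.577] gap 0.000625724414496517 q [ 38.615  21.799 -27.241 105.853  11.98   55.107  43.408]
```

Rows need every field. Tip is settled at z 0.159; I'll press about 60 mm down.

Call:
{"method": "carry_out", "body": {
  "plan": [
    {"gripper": 0,"tx": 0.4,"ty": 0,"tz": 0,"wx": 0,"wy": 0,"wz": 0},
    {"gripper": 0,"tx": 0.75,"ty": 0,"tz": 0,"wx": 0,"wy": 0,"wz": 0},
    {"gripper": 0,"tx": 0.9,"ty": 0,"tz": 0,"wx": 0,"wy": 0,"wz": 0},
    {"gripper": 0,"tx": 1.0,"ty": 0,"tz": 0,"wx": 0,"wy": 0,"wz": 0},
    {"gripper": 0,"tx": 1.1,"ty": 0,"tz": 0,"wx": 0,"wy": 0,"wz": 0},
    {"gripper": 0,"tx": 1.2,"ty": 0,"tz": 0,"wx": 0,"wy": 0,"wz": 0},
    {"gripper": 0,"tx": 1.2,"ty": 0,"tz": 0,"wx": 0,"wy": 0,"wz": 0}
  ]
}}

```text
time_s: 4.5
eef_pos: [0.5023, -0.2051, 0.1236]
ee_rot: [29.0, 89.9, -23.7]
contact_force: [0.3, 0.2, 0.2]
finger_gap: 0.0005
```

```bash
python3 - <<'E'
from h import *
st()
E
```

```text
t 4.5 tcp [ 0.502 -0.205  0.124] tip_u [0.005 0.    0.099] axes_u x [0.002 0.001] y [0.002 1.   ] ydeg 89.88995669690046 F [0.261 0.154 0.179] gap 0.0004742478068758926 q [ 37.179  26.128 -25.823 108.974  14.964  48.083  40.844]
```

Call:
{"method": "carry_out", "body": {
  "plan": [
    {"gripper": 0,"tx": 0.06,"ty": 0,"tz": 0,"wx": 0,"wy": 0,"wz": 0},
    {"gripper": 0,"tx": 0.12,"ty": 0,"tz": 0,"wx": 0,"wy": 0,"wz": 0},
    {"gripper": 0,"tx": 0.16,"ty": 0,"tz": 0,"wx": 0,"wy": 0,"wz": 0},
    {"gripper": 0,"tx": 0.2,"ty": 0,"tz": 0,"wx": 0,"wy": 0,"wz": 0}
  ]
}}

```text
time_s: 4.9
eef_pos: [0.5029, -0.2052, 0.1187]
ee_rot: [-3.5, 89.8, -56.2]
contact_force: [-24.9, 6.2, 73.5]
finger_gap: 0.0005
```

```bash
python3 - <<'E'
from h import *
st()
E
```

```text
t 4.9 tcp [ 0.503 -0.205  0.119] tip_u [0.006 0.001 0.094] axes_u x [ 0.004 -0.   ] y [0.002 1.   ] ydeg 89.87057234208689 F [-24.888   6.166  73.545] gap 0.0004752957173719219 q [ 36.91   26.497 -25.63  109.211  15.42   47.447  40.376]
```

Call:
{"method": "carry_out", "body": {
  "plan": [
    {"gripper": 0,"tx": -0.3,"ty": 0,"tz": 0,"wx": 0,"wy": 0,"wz": 0},
    {"gripper": 0,"tx": -1,"ty": 0,"tz": 0,"wx": 0,"wy": 0,"wz": 0},
    {"gripper": 0,"tx": -2,"ty": 0,"tz": 0,"wx": 0,"wy": 0,"wz": 0},
    {"gripper": 0,"tx": -3,"ty": 0,"tz": 0,"wx": 0,"wy": 0,"wz": 0},
    {"gripper": 0,"tx": -4,"ty": 0,"tz": 0,"wx": 0,"wy": 0,"wz": 0},
    {"gripper": 0,"tx": -5,"ty": 0,"tz": 0,"wx": 0,"wy": 0,"wz": 0},
    {"gripper": 0,"tx": -5.5,"ty": 0,"tz": 0,"wx": 0,"wy": 0,"wz": 0},
    {"gripper": 0,"tx": -5.5,"ty": -0.7,"tz": 0.6,"wx": 0,"wy": 0,"wz": 0},
    {"gripper": 0,"tx": -5.5,"ty": -1.5,"tz": 1.4,"wx": 0,"wy": 0,"wz": 0},
    {"gripper": 0,"tx": -5.5,"ty": -1.5,"tz": 2.2,"wx": 0,"wy": 0,"wz": 0},
    {"gripper": 0,"tx": -5.5,"ty": -1.5,"tz": 2.9,"wx": 0,"wy": 0,"wz": 0},
    {"gripper": 0,"tx": -5.5,"ty": -1.5,"tz": 2.9,"wx": 0,"wy": 0,"wz": 0}
  ]
}}

```text
time_s: 6.1
eef_pos: [0.5309, -0.3693, 0.3915]
ee_rot: [-20.6, 89.8, -73.6]
contact_force: [-0.8, 0.4, -0.5]
finger_gap: 0.0006
```

```bash
python3 - <<'E'
from h import *
st()
f=shot('top','top3');g=shot('side','side3')
cv2.imwrite('pics/top3c.png',cv2.resize(f['frame'][120:300,140:340],None,fx=3,fy=3))
cv2.imwrite('pics/side3c.png',cv2.resize(g['frame'][80:300,160:380],None,fx=2.7,fy=2.7))
for n,h in(('top',f),('side',g)):
    for q in ('cartridge_top','panel_edge','panel_hinge'):
        for d in env.tip_of(q,h)[:1]: print(n,q,d, w2u(pt(h,d['centre'])))
P,u,v=cloud(g); L=np.c_[(P[:,:2]-T0)@Rm,P[:,2]]
m=(L[:,0]>0)&(L[:,0]<.03)&(abs(L[:,1])<.012)&(L[:,2]<.15)
print('bar z',np.median(L[m][:,2]),m.sum())
m=(L[:,0]>-.02)&(L[:,0]<.05)&(abs(L[:,1])>.025)&(abs(L[:,1])<.075)&(L[:,2]<.15)
print('grille z',np.median(L[m][:,2]),m.sum())
E
```

```text
t 6.1 tcp [ 0.531 -0.369  0.392] tip_u [ 0.153 -0.077  0.367] axes_u x [ 0.003 -0.001] y [0.006 1.   ] ydeg 89.63779464275493 F [-0.803  0.395 -0.52 ] gap 0.0005677909345948546 q [ 46.204  23.309 -23.667  74.301   9.317  84.13   60.335]
top cartridge_top {'centre': [245.7, 213.9], 'p': 0.79} [0.015 0.003 0.094]
top panel_edge {'centre': [266.6, 189.0], 'p': 0.72} [0.086 0.009 0.276]
top panel_hinge {'centre': [260.6, 200.2], 'p': 0.86} [ 0.062 -0.     0.247]
side cartridge_top {'centre': [309.2, 186.6], 'p': 0.17} [0.093 0.256 0.002]
side panel_edge {'centre': [282.1, 137.1], 'p': 0.56} [0.093 0.005 0.282]
side panel_hinge {'centre': [270.1, 206.4], 'p': 0.6} [ 0.077 -0.044  0.122]
bar z 0.09568222597154208 73
grille z 0.09213998506145848 423
```

View pics/side3c.png

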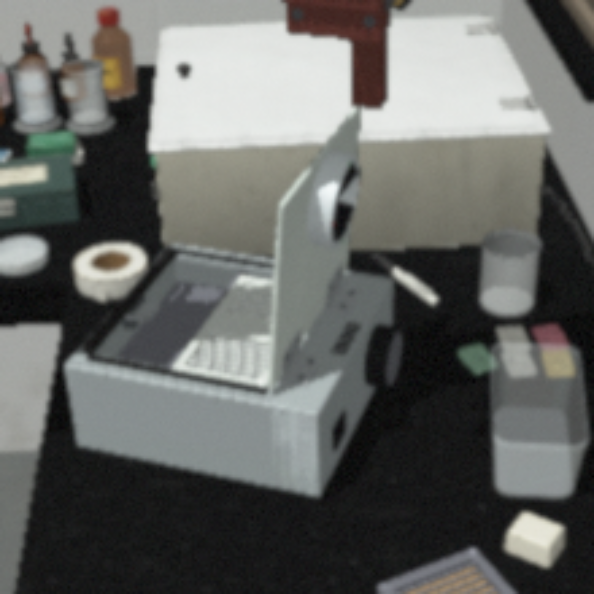

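View pics/top3c.png

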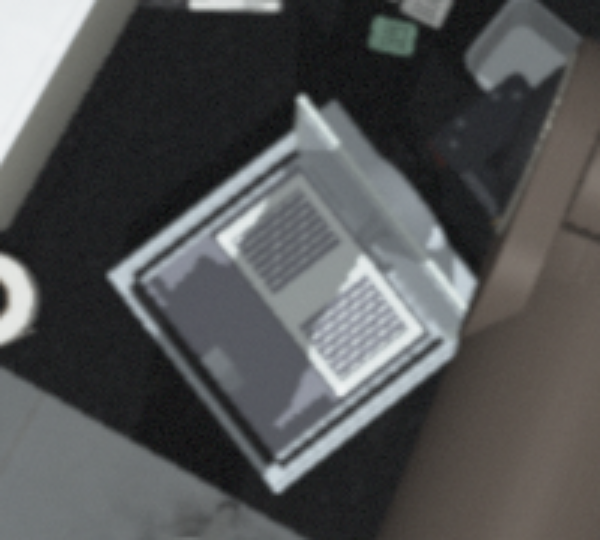

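Call:
{"method": "carry_out", "body": {
  "plan": [
    {"gripper": 0,"tx": 0.8,"ty": 0,"tz": 0,"wx": 0,"wy": 0,"wz": 0},
    {"gripper": 0,"tx": 1.6,"ty": 0,"tz": 0,"wx": 0,"wy": 0,"wz": 0},
    {"gripper": 0,"tx": 2.4,"ty": 0,"tz": 0,"wx": 0,"wy": 0,"wz": 0},
    {"gripper": 0,"tx": 2.6,"ty": 0,"tz": 0,"wx": 0,"wy": 0,"wz": 0},
    {"gripper": 0,"tx": 2.6,"ty": 0,"tz": -0.4,"wx": 0,"wy": 0,"wz": 0},
    {"gripper": 0,"tx": 2.6,"ty": 0,"tz": -0.8,"wx": 0,"wy": 0,"wz": 0},
    {"gripper": 0,"tx": 2.6,"ty": 0,"tz": -1.2,"wx": 0,"wy": 0,"wz": 0},
    {"gripper": 0,"tx": 2.6,"ty": 0,"tz": -1.5,"wx": 0,"wy": 0,"wz": 0},
    {"gripper": 0,"tx": 2.6,"ty": 0,"tz": -1.5,"wx": 0,"wy": 0,"wz": 0}
  ]
}}

```text
time_s: 7.4
eef_pos: [0.4853, -0.3041, 0.267]
ee_rot: [2.8, 89.5, -49.9]
contact_force: [0.1, 0.3, 0.0]
finger_gap: 0.0005
```

```bash
python3 - <<'E'
from h import *
st()
g=shot('side','side4')
cv2.imwrite('pics/side4c.png',cv2.resize(g['frame'][80:300,160:380],None,fx=2.7,fy=2.7))
E
```

```text
t 7.4 tcp [ 0.485 -0.304  0.267] tip_u [ 0.074 -0.073  0.242] axes_u x [0.008 0.   ] y [-0.  1.] ydeg 90.0095475807075 F [0.054 0.33  0.017] gap 0.0004908090894417006 q [ 46.806  19.391 -25.326  96.542   9.199  65.673  56.364]
```

View pics/side4c.png

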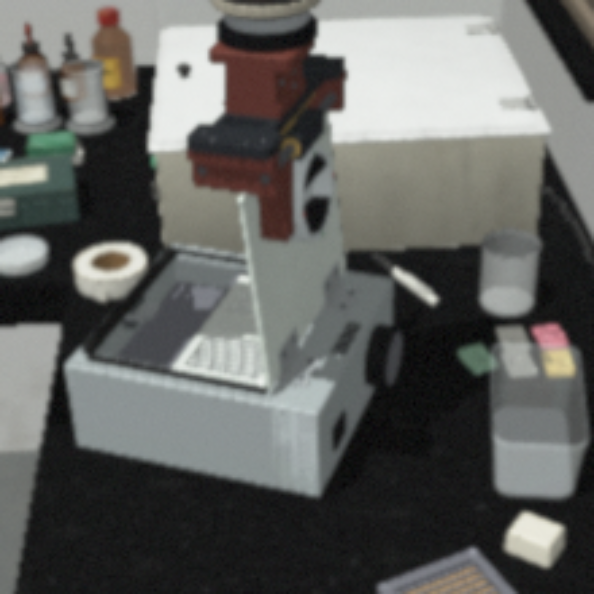

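Call:
{"method": "carry_out", "body": {
  "plan": [
    {"gripper": 0,"tx": 0,"ty": 0,"tz": -0.4,"wx": 0,"wy": 0,"wz": 0},
    {"gripper": 0,"tx": 0,"ty": 0,"tz": -0.8,"wx": 0,"wy": 0,"wz": 0},
    {"gripper": 0,"tx": 0.12,"ty": 0,"tz": -1.3,"wx": 0,"wy": 0,"wz": 0},
    {"gripper": 0,"tx": 0.4,"ty": 0,"tz": -1.7,"wx": 0,"wy": 0,"wz": 0},
    {"gripper": 0,"tx": 0.75,"ty": 0,"tz": -2.1,"wx": 0,"wy": 0,"wz": 0},
    {"gripper": 0,"tx": 1.15,"ty": 0,"tz": -2.4,"wx": 0,"wy": 0,"wz": 0},
    {"gripper": 0,"tx": 1.6,"ty": 0,"tz": -2.7,"wx": 0,"wy": 0,"wz": 0},
    {"gripper": 0,"tx": 1.9,"ty": 0,"tz": -2.8,"wx": 0,"wy": 0,"wz": 0},
    {"gripper": 0,"tx": 2.1,"ty": 0,"tz": -2.9,"wx": 0,"wy": 0,"wz": 0},
    {"gripper": 0,"tx": 2.3,"ty": 0,"tz": -2.9,"wx": 0,"wy": 0,"wz": 0},
    {"gripper": 0,"tx": 2.4,"ty": 0,"tz": -2.9,"wx": 0,"wy": 0,"wz": 0}
  ]
}}

```text
time_s: 8.55
eef_pos: [0.3989, -0.1909, 0.1452]
ee_rot: [3.7, 89.5, -49.0]
contact_force: [-1.1, 0.8, -0.1]
finger_gap: -0.0001
```

```bash
python3 - <<'E'
from h import *
st()
g=shot('side','side5')
cv2.imwrite('pics/side5c.png',cv2.resize(g['frame'][80:300,160:380],None,fx=2.7,fy=2.7))
E
```

```text
t 8.55 tcp [ 0.399 -0.191  0.145] tip_u [-0.069 -0.073  0.12 ] axes_u x [0.008 0.001] y [0.001 1.   ] ydeg 89.960256158287 F [-1.065  0.833 -0.075] gap -6.84593248676201e-05 q [ 43.283  15.431 -27.845 121.149  10.451  45.209  46.267]
```

View pics/side5c.png

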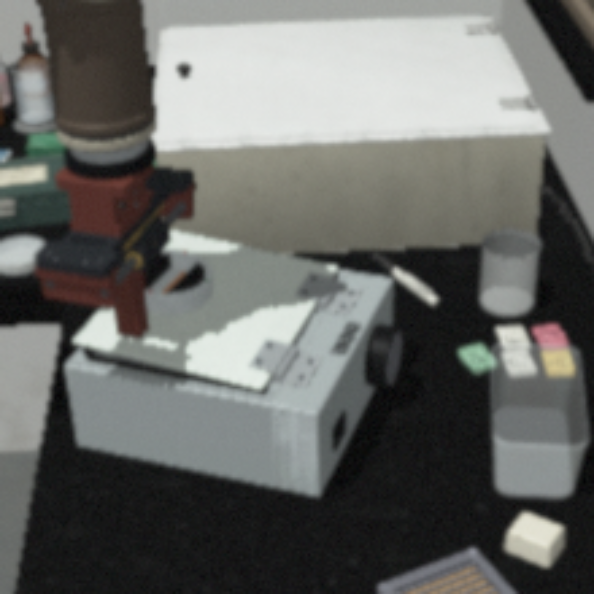

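Call:
{"method": "carry_out", "body": {
  "plan": [
    {"gripper": 0,"tx": 0.1,"ty": 0,"tz": 0,"wx": 0,"wy": 0,"wz": 0},
    {"gripper": 0,"tx": 0.16,"ty": 0,"tz": 0,"wx": 0,"wy": 0,"wz": 0},
    {"gripper": 0,"tx": 0.2,"ty": 0,"tz": 0,"wx": 0,"wy": 0,"wz": 0},
    {"gripper": 0,"tx": 0.22,"ty": 0,"tz": 0,"wx": 0,"wy": 0,"wz": 0},
    {"gripper": 0,"tx": 0.22,"ty": 0,"tz": 0,"wx": 0,"wy": 0,"wz": 0}
  ]
}}

```text
time_s: 9.1
eef_pos: [0.3992, -0.1912, 0.1344]
ee_rot: [4.3, 89.5, -48.4]
contact_force: [-1.1, 0.5, 5.5]
finger_gap: 0.0005
```

```bash
python3 - <<'E'
from h import *
st()
E
```

```text
t 9.1 tcp [ 0.399 -0.191  0.134] tip_u [-0.068 -0.073  0.109] axes_u x [0.009 0.001] y [0.001 1.   ] ydeg 89.94312152845082 F [-1.052  0.483  5.465] gap 0.0004889416500214514 q [ 42.868  16.454 -27.529 121.709  11.305  43.744  45.454]
```

Call:
{"method": "carry_out", "body": {
  "plan": [
    {"gripper": 0,"tx": -0.5,"ty": 0,"tz": 0,"wx": 0,"wy": 0,"wz": 0},
    {"gripper": 0,"tx": -1.3,"ty": 0,"tz": 0,"wx": 0,"wy": 0,"wz": 0},
    {"gripper": 0,"tx": -2.3,"ty": 0,"tz": 0,"wx": 0,"wy": 0,"wz": 0},
    {"gripper": 0.38,"tx": -3.2,"ty": -0.5,"tz": 0,"wx": 0,"wy": 0,"wz": 0},
    {"gripper": 0.38,"tx": -3.6,"ty": -1.3,"tz": 0,"wx": 0,"wy": 0,"wz": 0},
    {"gripper": 0.38,"tx": -3.6,"ty": -2.2,"tz": 0,"wx": 0,"wy": 0,"wz": 0},
    {"gripper": 0.38,"tx": -3.6,"ty": -3,"tz": 0,"wx": 0,"wy": 0,"wz": 0},
    {"gripper": 0.38,"tx": -3.6,"ty": -3.3,"tz": 0,"wx": 0,"wy": 0,"wz": 0},
    {"gripper": 0.38,"tx": -3.6,"ty": -3.3,"tz": 0,"wx": 0,"wy": 0,"wz": 0}
  ]
}}

```text
time_s: 10.0
eef_pos: [0.2652, -0.2913, 0.3145]
ee_rot: [0.7, 89.5, -52.2]
contact_force: [0.8, 0.2, 0.0]
finger_gap: 0.033
```

```bash
python3 - <<'E'
from h import *
st()
f=shot('top','top6');g=shot('side','side6')
cv2.imwrite('pics/top6c.png',cv2.resize(f['frame'][160:280,160:320],None,fx=5,fy=5,interpolation=cv2.INTER_CUBIC))
cv2.imwrite('pics/side6c.png',cv2.resize(g['frame'][80:300,160:380],None,fx=2.7,fy=2.7))
for n,h in(('top',f),('side',g)):
    for q in ('lock_slot','panel_edge','panel_hinge'):
        for d in env.tip_of(q,h)[:1]: print(n,q,d, w2u(pt(h,d['centre'])), w2u(ray(h,d['centre'],.1345)))
P,u,v=cloud(f); L=np.c_[(P[:,:2]-T0)@Rm,P[:,2]]
m=(abs(L[:,0]+.068)<.06)&(abs(L[:,1])<.06)&(L[:,2]>.126)&(L[:,2]<.15)
print('rim top',np.median(L[m],0),L[m].min(0),L[m].max(0), (L[m].min(0)+L[m].max(0))/2,m.sum())
m=(L[:,0]>-.11)&(L[:,0]<.06)&(L[:,1]>.06)&(L[:,1]<.1)&(L[:,2]>.08)&(L[:,2]<.15)
print('panel slope',np.polyfit(L[m][:,0],L[m][:,2],1),m.sum())
E
```

```text
t 10.0 tcp [ 0.265 -0.291  0.315] tip_u [-0.07  -0.241  0.29 ] axes_u x [0.009 0.   ] y [0.006 1.   ] ydeg 89.68426484447701 F [0.823 0.185 0.028] gap 0.032952583360911405 q [ 59.975  -2.495 -18.48  114.267  -0.746  67.57   78.836]
top lock_slot {'centre': [217.3, 237.1], 'p': 0.9} [-0.074  0.     0.119] [-0.073 -0.001  0.135]
top panel_edge {'centre': [203.8, 241.7], 'p': 0.93} [-0.107  0.011  0.125] [-0.106  0.011  0.135]
top panel_hinge {'centre': [261.2, 201.3], 'p': 0.65} [0.065 0.004 0.107] [0.064 0.002 0.135]
side lock_slot {'centre': [222.7, 182.8], 'p': 0.71} [-0.076  0.022  0.121] [-0.066  0.002  0.134]
side panel_edge {'centre': [208.5, 188.0], 'p': 0.81} [-0.09  -0.03   0.134] [-0.089 -0.031  0.134]
side panel_hinge {'centre': [270.3, 201.6], 'p': 0.93} [ 0.063 -0.004  0.107] [ 0.078 -0.043  0.134]
rim top [-0.069  0.003  0.135] [-0.108 -0.038  0.126] [-0.027  0.042  0.142] [-0.068  0.002  0.134] 522
panel slope [-0.036  0.112] 1108
```

View pics/top6c.png

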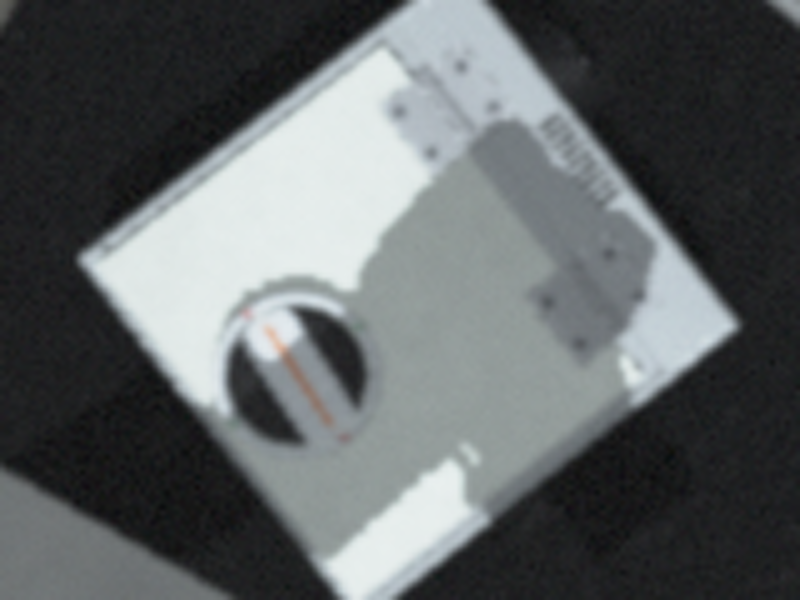

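View pics/side6c.png

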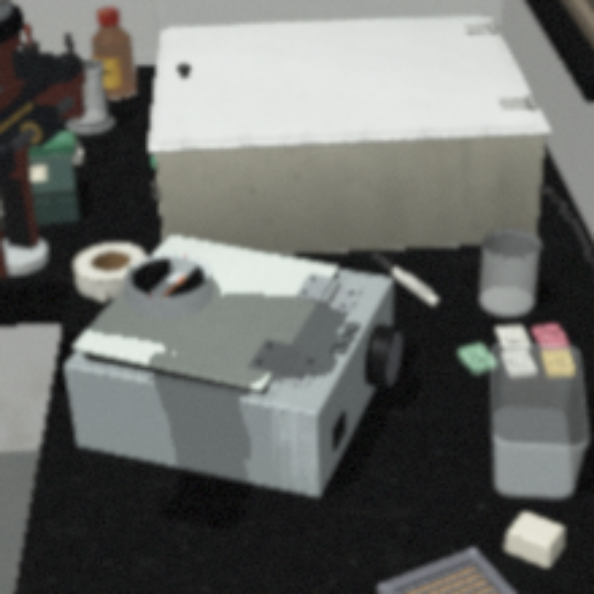

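```bash
python3 - <<'E'
from h import *
f=env.grab_frame('top')
hsv=cv2.cvtColor(f['frame'],cv2.COLOR_BGR2HSV)
b=f['frame'].astype(int); d=b[...,2]-b[...,0]; d[:215]=0;d[262:]=0;d[:,:195]=0;d[:,245:]=0
v,u=np.nonzero(d>45); 
P=np.array([w2u(ray(f,(x,y),.117)) for x,y in zip(u,v)])
print(len(u)); print(np.c_[u,v,P[:,:2]*1000,d[v,u]].astype(int)[:60])
c=P[:,:2].mean(0); U,S,V=np.linalg.svd(P[:,:2]-c); print(c,V[0],np.degrees(np.arctan2(V[0][1],V[0][0])),S)
for x in [(268,328),(335,428),(247,314),(344,437)]:
    p=np.array(x)/5+[160,160]; print(p,w2u(ray(f,p,.117)),w2u(ray(f,p,.134)))
print(plan([-.068,.001,.16],90),plan([-.068,.001,.122],90))
E
```

```text
4
[[214 226 -64  26  46]
 [215 228 -65  21  46]
 [215 229 -66  19  48]
 [216 229 -64  17  47]]
[-0.065  0.021] [0.169 0.986] 80.29838228471675 [0.007 0.002]
[213.6 225.6] [-0.064  0.028  0.117] [-0.063  0.027  0.134]
[227.  245.6] [-0.069 -0.031  0.117] [-0.067 -0.031  0.134]
[209.4 222.8] [-0.068  0.04   0.117] [-0.067  0.039  0.134]
[228.8 247.4] [-0.068 -0.037  0.117] [-0.066 -0.037  0.134]
(array([2.588, 4.774, 0.025]), array([ 0.003,  0.082, -0.007])) (array([3.348, 4.773, 0.018]), array([ 0.003,  0.082, -0.007]))
```

Call:
{"method": "carry_out", "body": {
  "plan": [
    {"gripper": 0.38,"tx": 0,"ty": 0.8,"tz": 0,"wx": 0.7,"wy": 0.08,"wz": 0},
    {"gripper": 0.38,"tx": 0,"ty": 1.7,"tz": 0,"wx": 0.7,"wy": 0.08,"wz": 0},
    {"gripper": 0.38,"tx": 0,"ty": 2.6,"tz": 0.03,"wx": 0.7,"wy": 0.08,"wz": 0},
    {"gripper": 0.38,"tx": 0.2,"ty": 3.5,"tz": 0.03,"wx": 0.7,"wy": 0.08,"wz": 0},
    {"gripper": 0.38,"tx": 0.7,"ty": 4.3,"tz": 0.03,"wx": 0.7,"wy": 0.08,"wz": 0},
    {"gripper": 0.38,"tx": 1.4,"ty": 4.8,"tz": 0.04,"wx": 0.7,"wy": 0.08,"wz": 0},
    {"gripper": 0.38,"tx": 2.1,"ty": 4.8,"tz": 0.04,"wx": 0.7,"wy": 0.08,"wz": 0},
    {"gripper": 0.38,"tx": 2.55,"ty": 4.8,"tz": 0.04,"wx": 0.7,"wy": 0.08,"wz": 0},
    {"gripper": 0.38,"tx": 2.55,"ty": 4.8,"tz": 0.04,"wx": 0.7,"wy": 0.08,"wz": 0},
    {"gripper": 0.38,"tx": 2.55,"ty": 4.8,"tz": 0.04,"wx": 0.7,"wy": 0.08,"wz": 0}
  ]
}}

```text
time_s: 11.45
eef_pos: [0.4604, -0.146, 0.1873]
ee_rot: [117.0, 89.9, 60.2]
contact_force: [-0.5, -0.2, 1.0]
finger_gap: 0.0334
```

```bash
python3 - <<'E'
from h import *
st()
g=shot('wrist','w7'); s=shot('side','side7')
cv2.imwrite('pics/side7c.png',cv2.resize(s['frame'][100:240,140:300],None,fx=4,fy=4))
print(plan([-.067,.0015,.122],86))
E
```

```text
t 11.45 tcp [ 0.46  -0.146  0.187] tip_u [-0.067  0.003  0.162] axes_u x [-0.     0.001] y [0.073 0.997] ydeg 85.84170857948656 F [-0.462 -0.212  0.964] gap 0.03338801367456127 q [ 39.396  16.734 -32.588 113.056  11.081  53.22   34.443]
(array([ 0.827, -0.031, -0.008]), array([-0.032,  0.018, -0.023]))
```

View pics/w7.png

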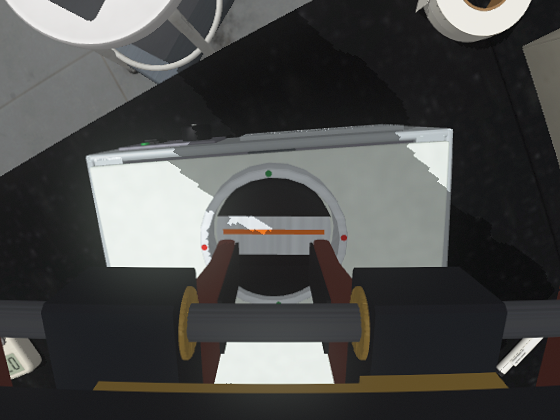

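View pics/side7c.png

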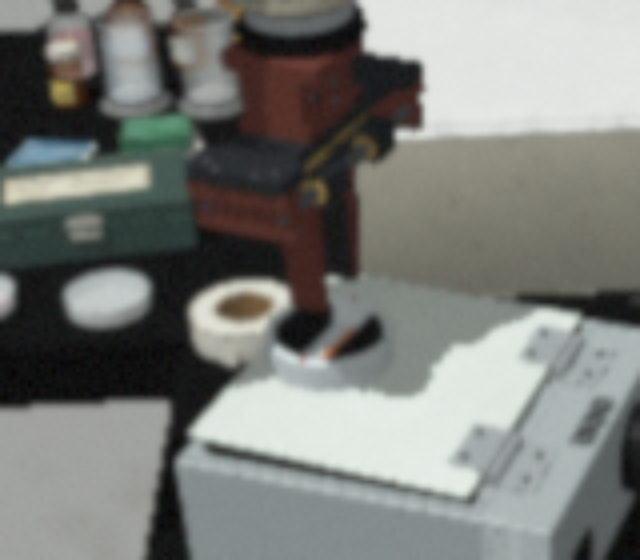

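```bash
python3 - <<'E'
from h import *
f=env.grab_frame('wrist')
p,r=pose()
for n,x,h in [('or',(223,232),.117),('or',(325,232),.117),('red',(204,247),.134),('red',(344,238),.134),('green',(268,174),.134),('slotedge up',(274,217),.134),('slotedge low',(274,255),.134)]:
    w=ray(f,x,h); print(n,w2u(w),'tool mm',r.inv().apply(w-p)*1000)
E
```

```text
or [-0.07  -0.028  0.117] tool mm [ 71.357 -30.757  -0.923]
or [-0.065  0.034  0.117] tool mm [71.511 30.527 -0.908]
red [-0.067 -0.036  0.134] tool mm [ 54.343 -39.197   2.532]
red [-0.066  0.042  0.134] tool mm [54.528 38.731 -2.733]
green [-0.105  0.002  0.134] tool mm [ 54.341  -3.31  -38.416]
slotedge up [-0.081  0.004  0.134] tool mm [ 54.402  -0.122 -14.822]
slotedge low [-0.059  0.002  0.134] tool mm [54.452 -0.113  7.245]
```

Call:
{"method": "carry_out", "body": {
  "plan": [
    {"gripper": 0.38,"tx": 0.3,"ty": -0.01,"tz": -0.01,"wx": 0,"wy": 0,"wz": 0},
    {"gripper": 0.38,"tx": 0.5,"ty": -0.01,"tz": -0.01,"wx": 0,"wy": 0,"wz": 0},
    {"gripper": 0.38,"tx": 0.65,"ty": -0.01,"tz": -0.01,"wx": 0,"wy": 0,"wz": 0},
    {"gripper": 0.38,"tx": 0.76,"ty": -0.01,"tz": -0.01,"wx": 0,"wy": 0,"wz": 0},
    {"gripper": 0.38,"tx": 0.76,"ty": -0.01,"tz": -0.01,"wx": 0,"wy": 0,"wz": 0}
  ]
}}

```text
time_s: 12.1
eef_pos: [0.4601, -0.1464, 0.1499]
ee_rot: [53.8, 89.9, -3.0]
contact_force: [0.2, -0.3, -0.2]
finger_gap: 0.0335
```

```bash
python3 - <<'E'
from h import *
st()
g=shot('wrist','w8')
print(env.get_obs()['wrist_torque'])
E
```

```text
t 12.1 tcp [ 0.46  -0.146  0.15 ] tip_u [-0.067  0.002  0.125] axes_u x [0.002 0.002] y [0.073 0.997] ydeg 85.80047010971366 F [ 0.169 -0.308 -0.239] gap 0.033464145869984106 q [ 38.19   19.597 -31.628 115.364  13.579  48.443  32.151]
[-0.006 -0.079  0.003]
```

View pics/w8.png

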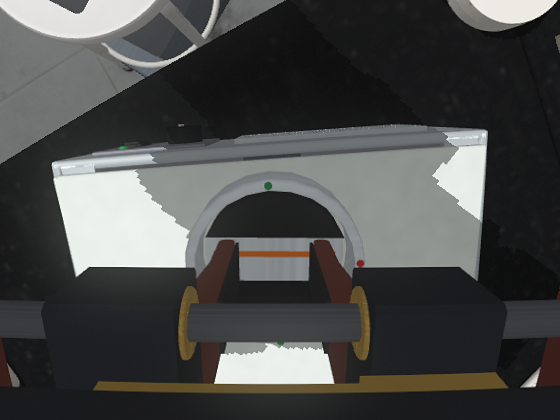

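Call:
{"method": "carry_out", "body": {
  "plan": [
    {"gripper": 0.38,"tx": 0,"ty": 0,"tz": 0,"wx": 0.7,"wy": 0,"wz": 0},
    {"gripper": 0.38,"tx": 0,"ty": 0,"tz": 0,"wx": 1.5,"wy": 0,"wz": 0},
    {"gripper": 0.38,"tx": 0,"ty": 0,"tz": 0,"wx": 2.3,"wy": 0,"wz": 0},
    {"gripper": 0.38,"tx": 0,"ty": 0,"tz": 0,"wx": 3.1,"wy": 0,"wz": 0},
    {"gripper": 0.38,"tx": 0,"ty": 0,"tz": 0,"wx": 4,"wy": 0,"wz": 0},
    {"gripper": 0.38,"tx": 0,"ty": 0,"tz": 0,"wx": 5,"wy": 0,"wz": 0},
    {"gripper": 0.38,"tx": 0,"ty": 0,"tz": 0,"wx": 6,"wy": 0,"wz": 0},
    {"gripper": 0.38,"tx": 0,"ty": 0,"tz": 0,"wx": 7,"wy": 0,"wz": 0},
    {"gripper": 0.38,"tx": 0,"ty": 0,"tz": 0,"wx": 8,"wy": 0,"wz": 0}
  ]
}}

```text
time_s: 13.05
eef_pos: [0.4603, -0.1454, 0.1502]
ee_rot: [122.8, 89.8, 17.7]
contact_force: [0.8, 2.3, -5.1]
finger_gap: 0.0335
```

```bash
python3 - <<'E'
from h import *
st()
g=shot('wrist','w9')
print(env.get_obs()['wrist_torque'])
print(plan([-.067,.0015,.122],0))
E
```

```text
t 13.05 tcp [ 0.46  -0.145  0.15 ] tip_u [-0.068  0.003  0.125] axes_u x [0.001 0.003] y [0.792 0.61 ] ydeg 37.61704248626593 F [ 0.832  2.314 -5.058] gap 0.033494615737815744 q [ 30.037  18.057 -21.736 115.848   8.86   47.508 -11.737]
[0.5   0.044 0.011]
(array([ 0.065, -0.005,  0.034]), array([ 6.212, -0.021, -0.016]))
```

View pics/w9.png

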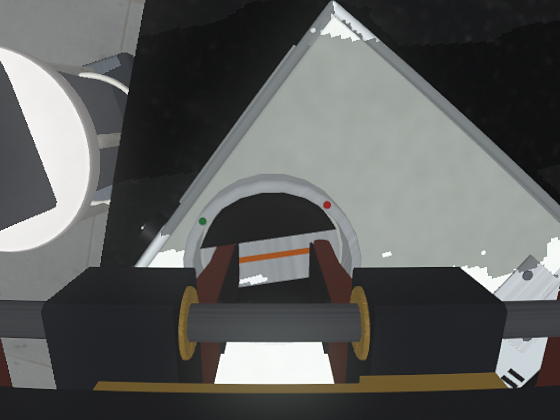

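Call:
{"method": "carry_out", "body": {
  "plan": [
    {"gripper": 0.38,"tx": 0.02,"ty": 0,"tz": 0,"wx": 1,"wy": 0,"wz": 0},
    {"gripper": 0.38,"tx": 0.03,"ty": 0,"tz": 0,"wx": 2,"wy": 0,"wz": 0},
    {"gripper": 0.38,"tx": 0.04,"ty": 0,"tz": 0,"wx": 3,"wy": 0,"wz": 0},
    {"gripper": 0.38,"tx": 0.05,"ty": 0,"tz": 0,"wx": 4,"wy": 0,"wz": 0},
    {"gripper": 0.38,"tx": 0.05,"ty": 0,"tz": 0,"wx": 5,"wy": 0,"wz": 0},
    {"gripper": 0.38,"tx": 0.05,"ty": 0,"tz": 0,"wx": 6,"wy": 0,"wz": 0},
    {"gripper": 0.38,"tx": 0.05,"ty": 0,"tz": 0,"wx": 6.8,"wy": 0,"wz": 0},
    {"gripper": 0.38,"tx": 0.05,"ty": 0,"tz": 0,"wx": 7.3,"wy": 0,"wz": 0},
    {"gripper": 0.38,"tx": 0.05,"ty": 0,"tz": 0,"wx": 7.5,"wy": 0,"wz": 0}
  ]
}}

```text
time_s: 14.0
eef_pos: [0.4599, -0.1455, 0.1476]
ee_rot: [176.6, 89.9, 26.2]
contact_force: [-1.0, -0.7, -3.4]
finger_gap: 0.0332
```

```bash
python3 - <<'E'
from h import *
st()
g=shot('wrist','w10')
print(env.get_obs()['wrist_torque'])
E
```

```text
t 14.0 tcp [ 0.46  -0.146  0.148] tip_u [-0.068  0.003  0.123] axes_u x [0.    0.002] y [ 0.991 -0.134] ydeg -7.703120200457293 F [-0.975 -0.674 -3.356] gap 0.03322569875832493 q [ 22.466  17.345 -12.652 116.478   5.074  46.606 -53.454]
[-0.117  0.21   0.052]
```

View pics/w10.png

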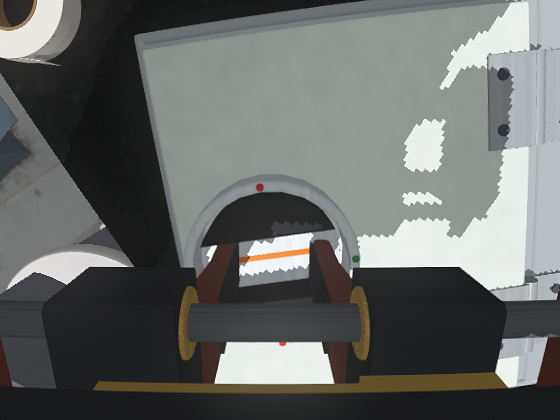

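Call:
{"method": "carry_out", "body": {
  "plan": [
    {"gripper": 0.38,"tx": 0,"ty": 0,"tz": 0,"wx": 0.3,"wy": 0,"wz": 0},
    {"gripper": 0.38,"tx": 0,"ty": 0,"tz": 0,"wx": 0.6,"wy": 0,"wz": 0},
    {"gripper": 0.38,"tx": 0,"ty": 0,"tz": 0,"wx": 0.8,"wy": 0,"wz": 0},
    {"gripper": 0.38,"tx": 0,"ty": 0,"tz": 0,"wx": 0.8,"wy": 0,"wz": 0}
  ]
}}

```text
time_s: 14.45
eef_pos: [0.46, -0.1455, 0.1477]
ee_rot: [158.3, 89.9, 3.2]
contact_force: [-0.9, -0.6, -2.8]
finger_gap: 0.0337
```

```bash
python3 - <<'E'
from h import *
st()
print(env.get_obs()['wrist_torque'])
E
```

```text
t 14.45 tcp [ 0.46  -0.145  0.148] tip_u [-0.068  0.003  0.123] axes_u x [0.001 0.001] y [ 0.977 -0.215] ydeg -12.427986264553024 F [-0.87  -0.649 -2.832] gap 0.033693218883010544 q [ 21.66   17.262 -11.726 116.527   4.735  46.561 -57.871]
[-0.32   0.168  1.728]
```

Call:
{"method": "carry_out", "body": {
  "plan": [
    {"gripper": 0.38,"tx": 0,"ty": 0,"tz": 0,"wx": -0.6,"wy": 0,"wz": 0},
    {"gripper": 0.38,"tx": 0,"ty": 0,"tz": 0,"wx": -1.3,"wy": 0,"wz": 0},
    {"gripper": 0.38,"tx": -0.3,"ty": 0,"tz": 0,"wx": -1.3,"wy": 0,"wz": 0},
    {"gripper": 0.38,"tx": -0.8,"ty": 0,"tz": 0,"wx": -1.3,"wy": 0,"wz": 0},
    {"gripper": 0.38,"tx": -1.6,"ty": 0,"tz": 0,"wx": -1.3,"wy": 0,"wz": 0},
    {"gripper": 0.38,"tx": -2.6,"ty": 0,"tz": 0,"wx": -1.3,"wy": 0,"wz": 0},
    {"gripper": 0.38,"tx": -3.4,"ty": 0,"tz": 0.8,"wx": -1.3,"wy": 0,"wz": 0},
    {"gripper": 0.38,"tx": -3.4,"ty": 0,"tz": 1.7,"wx": -1.3,"wy": 0,"wz": 0},
    {"gripper": 0.38,"tx": -3.4,"ty": 0,"tz": 2.6,"wx": -1.3,"wy": 0,"wz": 0},
    {"gripper": 0.38,"tx": -3.4,"ty": 0,"tz": 3.4,"wx": -1.3,"wy": 0,"wz": 0},
    {"gripper": 0.38,"tx": -3.4,"ty": 0,"tz": 3.4,"wx": -1.3,"wy": 0,"wz": 0}
  ]
}}

```text
time_s: 15.55
eef_pos: [0.302, -0.2192, 0.3183]
ee_rot: [134.2, 89.8, -13.5]
contact_force: [0.7, 0.7, 0.7]
finger_gap: 0.0335
```

```bash
python3 - <<'E'
from h import *
st()
f=shot('top','top11'); g=shot('side','side11')
cv2.imwrite('pics/top11c.png',cv2.resize(f['frame'][160:280,160:320],None,fx=5,fy=5,interpolation=cv2.INTER_CUBIC))
P,u,v=cloud(f); L=np.c_[(P[:,:2]-T0)@Rm,P[:,2]]
m=(L[:,0]>-.11)&(L[:,0]<.06)&(L[:,1]>.06)&(L[:,1]<.1)&(L[:,2]>.08)&(L[:,2]<.15)
print('panel slope',np.polyfit(L[m][:,0],L[m][:,2],1),m.sum())
for q in ['used_cartridge','timer','marker','wax_block','tape_roll']:
    for h in (f,g):
        for d in env.tip_of(q,h)[:1]: print(q,d['p'],pt(h,d['centre']))
E
```

```text
t 15.55 tcp [ 0.302 -0.219  0.318] tip_u [-0.105 -0.168  0.293] axes_u x [0.003 0.002] y [ 0.996 -0.089] ydeg -5.08608079392327 F [0.687 0.695 0.669] gap 0.033546148958597186 q [ 34.888  -5.379  -5.777 116.47   -0.635  68.699 -28.358]
panel slope [-0.003  0.109] 1099
used_cartridge 0.61 [ 0.478 -0.583  0.04 ]
used_cartridge 0.86 [ 0.46  -0.611  0.037]
timer 0.9 [ 0.315 -0.446  0.017]
timer 0.89 [ 0.305 -0.454  0.017]
marker 0.5 [ 0.76  -0.106  0.002]
marker 0.64 [ 0.762 -0.121  0.006]
wax_block 0.53 [ 0.593 -0.509  0.023]
wax_block 0.55 [ 0.584 -0.518  0.012]
tape_roll 0.56 [ 0.504  0.084 -0.001]
tape_roll 0.65 [0.483 0.051 0.017]
```

View pics/top11c.png

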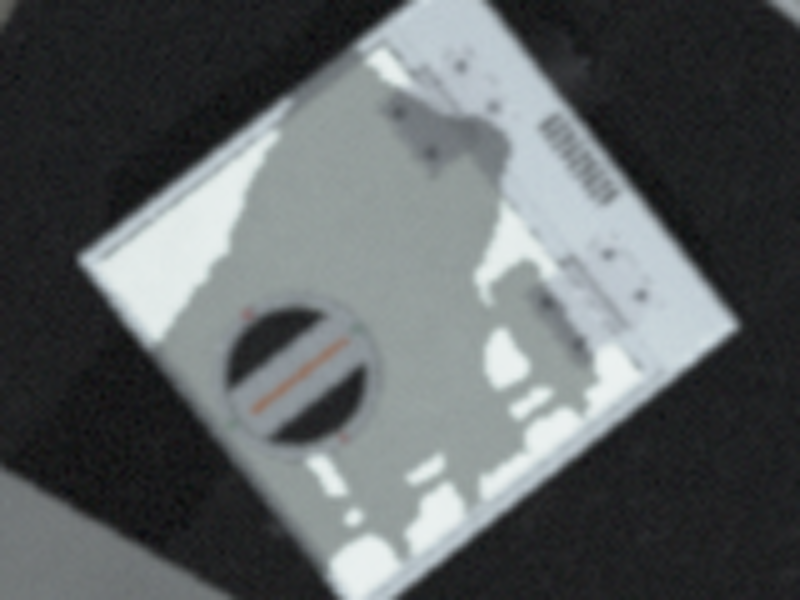

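View pics/top11.png

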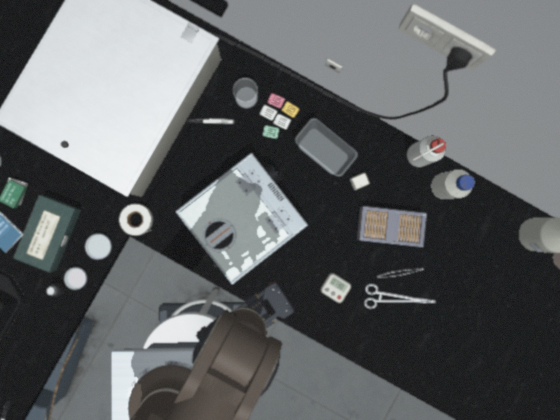

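```bash
python3 - <<'E'
from cell import env
print(env.job_done())
E
```

```text
the job is handed in; nothing more can be done
None
```

The cartridge is pressed home, the panel is shut and the turn-lock is at its stop. I handed the job in at about 16 s of the 69 s allowed; it gives no verdict.

- **Cartridge:** with the panel still open I pressed the white crossbar down with closed fingertips. It stopped with the fingertip at z = 94 mm under about 73 N. After I withdrew, the cameras read the top at 94–96 mm, against 94 mm for fully home.
- **Panel:** I pushed it over from behind, beside the lock rim, and down onto its seal. Before locking, its slope measured 0.036 rad (limit 0.06).
- **Lock:** I set the two fingertips, slightly apart, in the slot and turned clockwise until the moment about the vertical rose to 1.7 N m, well above the lock's own 0.2 N m. The last picture shows the slot along the unit's x within about 2°, and the panel slope is about 0.003 rad (limit 0.015).
- **Bystanders:** the network positions before and after agree within about 10 mm (limit 30 mm). The top picture shows all five where they lay.
- **Arm:** it ended clear of everything, with no contact force.

- **Failed or disagreeing checks:** one move call was refused for missing fields, and nothing moved. The camera fit put the panel hinge about 3 mm off its given place. The side camera's `cartridge_top` report after the press (p 0.17) was plainly wrong and I ignored it. At the start the networks also put `filter_unit` and `timer` on the gripper in the side view, and `lock_slot` on the timer.

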